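Feel a reassembled valve lever for its two tight spots

TASK

The lever valve has been put back together and turns tight somewhere on each side. Swing its lever slowly to the right, pushing the red drag pointer along, until you feel it start to bind, lean on it lightly for a moment without forcing it, then do the same to the left with the blue pointer, and finally bring the lever back to the middle and let go. Move the pointers only with the lever, so that they stay where the lever began to bind, and leave the other things on the bench alone.

Things in the scene. Friction and masses are not known exactly. Their poses are not given: they have to be found in the camera images.
- valve_axis (a point): Centre of the white scale disc (196 mm across) on the lever's vertical hinge axis, at the disc's top, 67 mm above the bench. Its x axis points to the back, z up; its yaw is the valve's: with the lever in the middle the knob lies along -x of this frame.
- valve: The valve, fixed: 200x200 mm base plate, grey drum 156 mm across, a hose port on either side; origin under the drum on the bench. Somewhere at a lever angle of 0.5 to 1.1 on each side (unseen, new each time, sides independent) the lever starts to bind: the force at the knob then rises springily by about 95 N per rad. Lean with 4 N or more above friction for 0.2 s; over 15 N spoils it.
- lever (a joint): Angle of the steel lever (rad): 0 in the middle, along -x of valve_axis; positive is counterclockwise from above, the knob going to -y (the robot's right); range +-1.5. Arm 16 mm wide, top 90 mm above the bench. It stays where it is left. Free, it takes about 1.2 N at the knob, 0.3 N more when pushing a pointer.
- knob (a point): Centre of the upright black cylindrical knob at the lever's end, 125 mm from the hinge axis: 22 mm across, 60 mm high, from 91 to 151 mm above the bench, centre 121 mm up. It does not spin on the lever. Its axes turn with the lever, parallel to those of valve_axis at lever angle 0.
- pointer_red (a joint): Angle of the red drag pointer (rad), counted as the lever's, on the right (positive) side: a flat blade on the disc, 94 mm long, with an upright 8 mm pin 80 mm from the axis, top 88 mm above the bench. The lever pushes the pin, which runs 0.15 rad ahead of the lever's angle and stays where it was pushed to. Not to be touched by the robot.
- pointer_blue (a joint): Angle of the blue drag pointer (rad), the same thing on the left (negative) side, 0.15 rad ahead of the lever. The robot must not touch it.
- clock: Bystander: white timer, 46x68 mm, 64 mm high; origin at the centre of its underside.
- notes: Bystander: yellow note block, 76x76 mm, 14 mm high; origin at the centre of its underside.
- cup: Bystander: white sample cup, 52 mm wide, 36 mm high; origin at the centre of its underside.
- dish: Bystander: clear round dish, 90 mm wide, 15 mm high; origin at the centre of its underside.

How it is judged:
On the way, in this order (a step that is already met when the one before it is completed fails the run):
1. the lever, swung to the right, leans on the right-hand tight spot with at least 4 N at the knob (contact force between lever_cam and anything else above 8.6 N and value of joint lever above 0.4 rad), for 0.2 s.
2. the lever, swung to the left, leans on the left-hand tight spot with at least 4 N at the knob (contact force between lever_cam and anything else above 8.6 N and value of joint lever below -0.4 rad), for 0.2 s.
At the end, for the whole second after the job is handed in: The lever rests within 0.15 rad of the middle, released; the red and the blue pointer rest on their sides where the lever pushed them, beyond 0.65 rad (value of joint lever between -0.15 and 0.15 rad and velocity of joint lever between -0.03 and 0.03 rad/s and value of joint pointer_red above 0.65 rad and value of joint pointer_blue below -0.65 rad and velocity of joint pointer_red between -0.03 and 0.03 rad/s and velocity of joint pointer_blue between -0.03 and 0.03 rad/s); the robot touches nothing.
It fails at once if a tight spot is forced: it resists with over 15 N at the knob (contact force between lever_cam and anything else above 32.3 N).
It fails at once if the robot touches a drag pointer (contact force between any of pointer_red_pin, pointer_blue_pin, pointer_red_c0, pointer_blue_c0 and the fingers above 0.3 N or contact force between any of pointer_red_pin, pointer_blue_pin, pointer_red_c0, pointer_blue_c0 and the arm above 0.3 N).
It fails at once if a bystander is shifted by more than 20 mm (distance of any of clock, notes, cup, dish from where it was at the start of the episode above 0.02 m).
It also fails if it takes over 72 s, if anything falls off the work surface, if the arm or the gripper's body presses on something with over 40 N, if the wrist force passes 120 N, or if a joint passes its speed limit or range.

ROBOT

A 6-joint arm with a two-finger parallel gripper is mounted at the origin on a cart in front of the work surface, level with it; the furniture and walls round the work are solid. World frame = base frame: x ahead of the robot, y to its left, z up, the work surface at z = 0. Lengths are in m, angles in rad, forces in N, time in s.
With the tool pointing down it reaches from about 0.25 to 0.725 m from the base axis. Payload 4 kg.
Tool frame: the origin (TCP) lies on the centre line of the jaws, within the pads' length; the fingertips stand 17 mm ahead of it and the grasp point (between the pads) lies 2 mm behind it; z points along the fingers, y is the line along which they close (so a half turn about z gives the same grasp; the last joint's range is limited). The gripper opens to 85 mm and grips with 20 to 120 N. Pads are 22 mm wide; open, the fingers measure 114 mm over their backs; the gripper's body (76 mm by 85 mm) begins 54 mm behind the grasp point. The pads swing forward as they close: fully open they stand 13 mm farther back than shut.
Start: joints at [1.117, 0.241, 0.005, 1.335, 0, 1.571], TCP at [0.219, 0.449, 0.248] pointing down, gripper open.
Joint ranges: [-2.72, 2.72], [-1.05, 1.87], [-1.09, 1.28], [-1.99, 2.15], [-1.42, 1.44], [-3.14, 3.14]. Speed limits (rad/s): [2.79, 2.79, 3.14, 3.14, 3.14, 3.14].

INTERFACE

Orientations are given as a unit quaternion [x, y, z, w].
In Python, from workcell import get_obs, imaging, order gives the robot as it stands.
- The arm moves only by the tool apply_moves, never from a script. Its argument "targets" is a list that holds one entry, the list of rows, each a list of 5 numbers: the shift along the world's x, y, z in units of 40 mm (1.0 is 40 mm), then the turn about the world's z in degrees, then the gripper command: -1 is shut, 1 is fully open, values between are in proportion. In form: [[[dx, dy, dz, turn, fingers], ...]]. A call has 1 to 8 rows; each row shifts and turns the commanded pose from where the row before left it; what a row does not reach is not made up. A row lasts 1/12 s, in which the tool goes at most 41.7 mm and 7.16 degrees, less where a joint would pass 70% of its speed; a pose out of reach is approached as far as the arm can. A call is refused whole if a number of a shift passes 1 or a number of a turn 7.16, either way. A call with a gripper value outside its range is refused whole. The fingers move at their own pace and stop on an object; the grip force is fixed at half the most. Time passes only in rows, so rows that do not move let the fingers close. It gives the time, the measured TCP pose, the force, the opening and the grip force at its end, in the units of the state.
- get_obs(): the state, without advancing time (a new reading comes with each control period).
- imaging.camera(name): name is "scene" or "top"; returns (picture, depth): 420x560x3 uint8, blue, green, red; 420x560 float32, m along the optical axis (not along the pixel's ray), 0 where there is no reading.
- imaging.get_calibration(name): a dict with "camera_matrix" (3x3 intrinsics, pixels), "k1" (the pictures are not rectified: a ray, as slopes to the right and down, at radius r is drawn at 1 + k1 r^2 times it, then the intrinsics apply), "eye" and "rotation" of the camera in the world. Camera axes: x right, y down, z forward; pixel columns grow to the right and rows downward; lengths in m; the calibration is good to about 2 mm. A picture is of the moment at which its call begins. get_calibration takes no time and is no camera call.
- order.job_done(): hands the job in; it is judged then, once.
The state is a dict: "clock": time; "joint_pos": joint angles; "joint_vel": joint speeds; "tau": joint torques, N m; "eef_pos": TCP position; "tool_rot": TCP orientation; "ft_force": force on the tool from outside, world axes, zero at the start; "ft_torque": the same for the moment, N m; "grip_width": finger opening in m; "grasp_force": force on a finger pad.
Only numpy, scipy, OpenCV 4.12 (cv2) and the standard library are available. Lean on these libraries where they do the work, as an engineer would, in place of code of your own. Each camera call takes 0.05 s, during which the arm holds its last target. There are 200 camera calls.

## Working session

There is one attempt and no reset: what is moved stays moved. The work goes in short steps, Python scripts to look and compute and a tool call to move; the robot and the scene stay as the last step left them, time stands still between calls to the robot, and variables do not carry over. Pictures are saved under pics/ and viewed, at most 10 in all, crops included, and the job is handed in when it is done.

Besides the shell and the picture viewer there is one more tool, called after ">>>" as name(argument=value, ...) on one line, values as JSON. apply_moves: Moves the arm, as the interface text tells. Its arguments: {"type":"object","properties":{"targets":{"type":"array","items":{"type":"array","items":{"type":"array","items":{"type":"number"}}}}},"required":["targets"]}

```bash
mkdir -p pics
cat > h.py <<'E'
import numpy as np,cv2
from workcell import get_obs,imaging,order
def ray(name,uv):
    c=imaging.get_calibration(name);K=np.array(c["camera_matrix"],float)
    d=np.array([c["k1"],0,0,0],float)
    p=cv2.undistortPoints(np.array(uv,float).reshape(-1,1,2),K,d).reshape(-1,2)
    R=np.array(c["rotation"]);return np.array(c["eye"]),np.c_[p,np.ones(len(p))]@R.T
def plane(name,uv,z):
    e,r=ray(name,uv);return e+r*((z-e[2])/r[:,2])[:,None]
E
python3 - <<'E'
from h import *
for n in("scene","top"):
    p,d=imaging.camera(n);cv2.imwrite(f"pics/{n}0.png",p);np.save(f"{n}d.npy",d)
    c=imaging.get_calibration(n);print(n,c)
print(get_obs())
E
```

```text
scene {'camera_matrix': array([[401.89201268,   0.        , 280.46120317],
       [  0.        , 401.89201268, 213.97533898],
       [  0.        ,   0.        ,   1.        ]]), 'k1': 0.029142729826515997, 'eye': array([ 0.03004932, -0.72219172,  0.8400547 ]), 'rotation': array([ 0.8541992 , -0.30447246,  0.13001152, -0.4009205 ])}
top {'camera_matrix': array([[427.98265694,   0.        , 277.56162628],
       [  0.        , 427.98265694, 211.19037813],
       [  0.        ,   0.        ,   1.        ]]), 'k1': -0.10158827316819229, 'eye': array([3.70299149e-01, 9.31894624e-04, 1.34750486e+00]), 'rotation': array([ 0.70842018, -0.70252507,  0.0503207 , -0.04546647])}
{'clock': 0.1, 'joint_pos': array([ 1.11699015e+00,  2.41336196e-01,  3.88786454e-03,  1.33520950e+00,
       -6.20047159e-05,  1.57081381e+00]), 'joint_vel': array([-0.00152904, -0.00052567,  0.00510432,  0.00036939,  0.00091952,
       -0.00236148]), 'tau': array([-5.47349518e-04, -3.73137152e+01,  2.53010166e+01,  1.08531406e-02,
       -2.13560753e-05,  3.49785417e-06]), 'eef_pos': array([0.21898117, 0.44891396, 0.24751371]), 'tool_rot': array([ 2.24969469e-01,  9.74365368e-01, -9.13870887e-04, -1.79167360e-04]), 'ft_force': array([ 0.31618058,  0.20123207, -0.2068365 ]), 'ft_torque': array([ 0.02534383, -0.06593048,  0.04659029]), 'grasp_force': 0.0, 'grip_width': 0.08523778990356076}
```

View pics/top0.png

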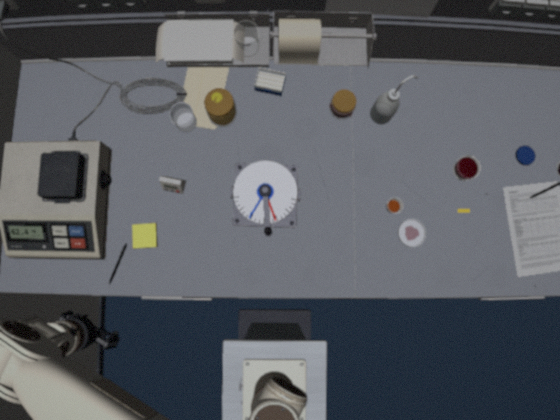

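View pics/scene0.png

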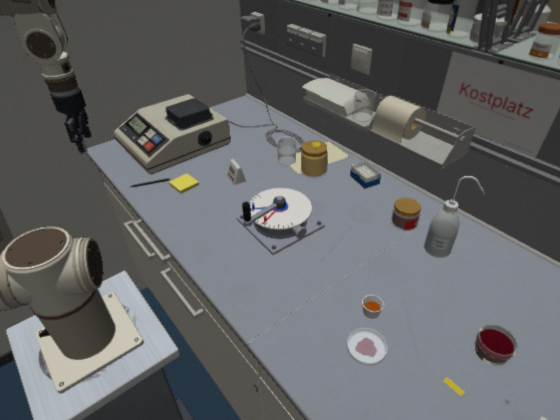

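The top view shows the disc centre at about (265,192), the knob at (268,231), blue blade on the left at (257,206) and red on the right at (273,207). The way between the robot and the valve is free, and the bystanders stand well away from it.

```bash
sed -i 's/R=np.array(c\["rotation"\])/R=Rot.from_quat(c["rotation"]).as_matrix()/; 1a from scipy.spatial.transform import Rotation as Rot' h.py
python3 - <<'E'
from h import *
p=cv2.imread("pics/top0.png");d=np.load("topd.npy")
w=cv2.inRange(p,(150,150,150),(255,255,255));m=np.zeros_like(w);m[150:235,225:310]=255;w&=m
cs,_=cv2.findContours(w,cv2.RETR_EXTERNAL,cv2.CHAIN_APPROX_NONE)
c=max(cs,key=cv2.contourArea);h=cv2.convexHull(c)
P=plane("top",h.reshape(-1,2),.067)[:,:2]
(cx,cy),r=cv2.minEnclosingCircle(P.astype(np.float32));print("disc",cx,cy,r,"ell",cv2.fitEllipse(P.astype(np.float32)))
k=cv2.inRange(p,(0,0,0),(45,45,45));m[:]=0;m[218:245,255:282]=255
n,l,s,ce=cv2.connectedComponentsWithStats(k&m);print(s,ce)
for i in range(1,n):print(plane("top",[ce[i]],.151),[ d[int(ce[i][1]),int(ce[i][0])]])
hsv=cv2.cvtColor(p,cv2.COLOR_BGR2HSV)
for nm,mm in(("red",cv2.inRange(hsv,(0,110,60),(8,255,255))|cv2.inRange(hsv,(172,110,60),(180,255,255))),("blue",cv2.inRange(hsv,(100,110,60),(130,255,255)))):
    ys,xs=np.nonzero(mm[196:225,240:295]);Q=plane("top",np.c_[xs+240,ys+196],.07)[:,:2]-[cx,cy]
    rr=np.hypot(*Q.T);print(nm,len(Q),rr.max(),np.median(np.arctan2(-Q[:,1],-Q[:,0])[rr>.04]))
q=cv2.resize(p[140:250,205:325],None,fx=5,fy=5,interpolation=cv2.INTER_CUBIC);cv2.imwrite("pics/c1.png",q)
E
```

```text
disc 0.6059600114822388 0.03210333362221718 0.09691691398620605 ell ((0.6064162850379944, 0.032004378736019135), (0.19152534008026123, 0.193083718419075), 5.016776084899902)
[[     0      0    560    420 235168]
 [   265    228      6      7     32]] [[279.50161161 209.4971127 ]
 [267.65625    230.71875   ]]
[[0.47802537 0.02068757 0.151     ]] [np.float32(1.2012155)]
red 13 0.08413847933323038 0.34548500907154556
blue 29 0.08818387408235058 -0.5215129600047197
```

View pics/c1.png

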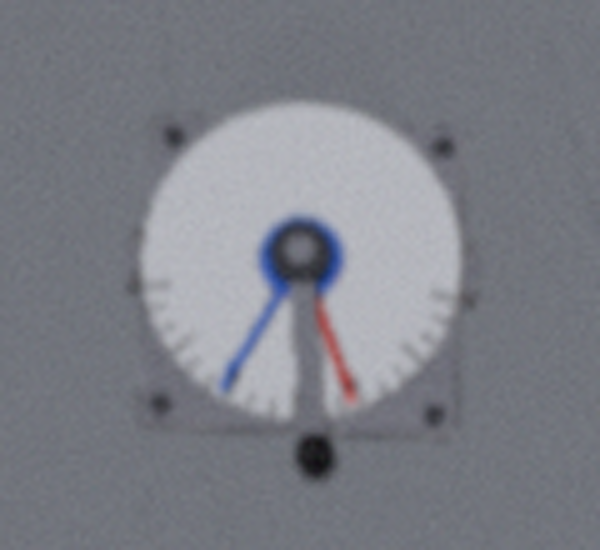

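>>> apply_moves(targets=[[[0.41,-0.67,0,1.94,0],[0.41,-0.67,0,1.94,0],[0.41,-0.67,0,1.94,0],[0.41,-0.67,0,1.94,0],[0.41,-0.67,0,1.94,0],[0.41,-0.67,0,1.94,0],[0.41,-0.67,0,1.94,0],[0.41,-0.67,0,1.94,0]]])

```text
clock: 0.77
eef_pos: [0.3506, 0.2334, 0.248]
tool_rot: [0.09, 0.996, -0.0, -0.0]
ft_force: [0.1, 0.2, -0.3]
grip_width: 0.0423
grasp_force: 0.0
```

>>> apply_moves(targets=[[[0.41,-0.67,0,1.94,0],[0.41,-0.67,0,1.94,0],[0.41,-0.67,0,1.94,0],[0.41,-0.67,0,1.94,0],[0.41,-0.67,0,1.94,0],[0.41,-0.67,0,1.94,0],[0.41,-0.67,0,1.94,0],[0.41,-0.67,0,1.94,0]]])

```text
clock: 1.43
eef_pos: [0.4819, 0.0191, 0.2479]
tool_rot: [-0.045, 0.999, 0.0, -0.0]
ft_force: [0.9, 0.7, -0.5]
grip_width: 0.0424
grasp_force: 0.0
```

>>> apply_moves(targets=[[[0,0,0,0,0],[0,0,0,0,0],[0,0,0,0,0]]])

```text
clock: 1.68
eef_pos: [0.481, 0.0207, 0.2478]
tool_rot: [-0.044, 0.999, 0.0, -0.001]
ft_force: [-0.3, -0.6, -0.5]
grip_width: 0.0426
grasp_force: 0.0
```

Run:
```python
from h import *
o=get_obs();print(o)
p,d=imaging.camera("scene");cv2.imwrite("pics/s2.png",cv2.resize(p[100:280,170:370],None,fx=3,fy=3))
R=Rot.from_quat(o["tool_rot"]).as_matrix();print(R)
```

```text
{'clock': 1.6833, 'joint_pos': array([ 4.28107350e-02,  2.05394102e-01, -4.17154917e-02,  1.32542974e+00,
        4.55781181e-04, -4.43832569e-02]), 'joint_vel': array([ 2.38497124e-02, -1.24157840e-02, -6.97247107e-03,  2.05551193e-05,
       -6.05321473e-04, -2.81979588e-03]), 'tau': array([-6.69504236e-01, -3.51315916e+01,  2.54076862e+01, -5.52304205e-02,
       -3.71571619e-02, -2.11083912e-03]), 'eef_pos': array([0.48095451, 0.02073331, 0.24775141]), 'tool_rot': array([-4.35829704e-02,  9.99049405e-01,  2.28575659e-04, -8.71322099e-04]), 'ft_force': array([-0.34907533, -0.64865449, -0.4631811 ]), 'ft_torque': array([0.02806112, 0.00634061, 0.02704031]), 'grasp_force': 0.0, 'grip_width': 0.04260181082890622}
[[-9.96199531e-01 -8.70826830e-02 -1.76091166e-03]
 [-8.70834796e-02  9.96200945e-01  3.80767142e-04]
 [ 1.72106364e-03  5.32666363e-04 -9.99998377e-01]]
```

View pics/s2.png

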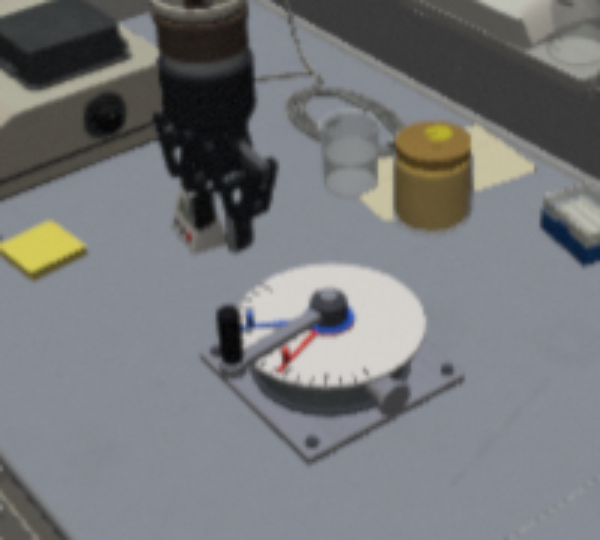

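The scene crop shows the open fingers above the knob. The knob top is at crop (229,310), which is full-frame (246,203), and both pins are clear of it. I'll check the knob position with this second view.

Run:
```python
from h import *
p=cv2.imread("pics/s2.png");k=cv2.inRange(p,(0,0,0),(50,50,50));m=np.zeros_like(k);m[295:368,205:250]=255
n,l,s,c=cv2.connectedComponentsWithStats(k&m);i=1+s[1:,4].argmax();print(s[i],c[i])
print(plane("scene",[[c[i][0]/3+170,c[i][1]/3+100]],.121))
```

```text
[ 218  308   24   56 1045] [229.3569378 335.7722488]
[[0.48279683 0.02178887 0.121     ]]
```

>>> apply_moves(targets=[[[0,0,-0.38,0,0],[0,0,-0.38,0,0],[0,0,-0.38,0,0],[0,0,-0.38,0,0],[0,0,-0.38,0,0],[0,0,-0.38,0,0],[0,0,-0.38,0,0],[0,0,-0.38,0,0]]])

```text
clock: 2.4
eef_pos: [0.4809, 0.0221, 0.1262]
tool_rot: [-0.045, 0.999, 0.0, 0.0]
ft_force: [-0.8, -0.3, -1.3]
grip_width: 0.0429
grasp_force: 0.0
```

>>> apply_moves(targets=[[[0,0,0,0,-0.3],[0,0,0,0,-0.3],[0,0,0,0,-0.3],[0,0,0,0,-0.3],[0,0,0,0,-0.3],[0,0,0,0,-0.3]]])

```text
clock: 2.9
eef_pos: [0.4822, 0.0207, 0.1276]
tool_rot: [-0.044, 0.999, 0.0, 0.001]
ft_force: [0.2, 1.0, 0.8]
grip_width: 0.03
grasp_force: 0.0
```

Run:
```python
import numpy as np
# tcp positions on circle by world angle psi (deg)
A=np.array([.6062,.032]);r=.125
for a in [5,8,11,14,17,20,23,26,29,32,35,38,41,44,47,50,53,56,59,62,65]:
    for s in(1,):
        t=np.radians([a-3,a]);P=A-r*np.c_[np.cos(t),np.sin(t)]
        print(a,P[1].round(4),((P[1]-P[0])/.04/3).round(3))
```

```text
5 [0.4817 0.0211] [ 0.003 -0.054]
8 [0.4824 0.0146] [ 0.006 -0.054]
11 [0.4835 0.0081] [ 0.009 -0.054]
14 [0.4849 0.0018] [ 0.012 -0.053]
17 [ 0.4867 -0.0045] [ 0.015 -0.053]
20 [ 0.4887 -0.0108] [ 0.017 -0.052]
23 [ 0.4911 -0.0168] [ 0.02  -0.051]
26 [ 0.4939 -0.0228] [ 0.023 -0.05 ]
29 [ 0.4969 -0.0286] [ 0.025 -0.048]
32 [ 0.5002 -0.0342] [ 0.028 -0.047]
35 [ 0.5038 -0.0397] [ 0.03  -0.045]
38 [ 0.5077 -0.045 ] [ 0.032 -0.044]
41 [ 0.5119 -0.05  ] [ 0.035 -0.042]
44 [ 0.5163 -0.0548] [ 0.037 -0.04 ]
47 [ 0.521  -0.0594] [ 0.039 -0.038]
50 [ 0.5259 -0.0638] [ 0.041 -0.036]
53 [ 0.531  -0.0678] [ 0.043 -0.034]
56 [ 0.5363 -0.0716] [ 0.044 -0.032]
59 [ 0.5418 -0.0751] [ 0.046 -0.029]
62 [ 0.5475 -0.0784] [ 0.047 -0.027]
65 [ 0.5534 -0.0813] [ 0.049 -0.024]
```

>>> apply_moves(targets=[[[0.01,-0.12,0,2.2,-0.3],[0.015,-0.12,0,2.2,-0.3],[0.02,-0.12,0,2.3,-0.3],[0.025,-0.12,0,2.3,-0.3],[0.03,-0.12,0,2.3,-0.3],[0.04,-0.12,0,2.3,-0.3],[0.045,-0.115,0,2.2,-0.3],[0.05,-0.115,0,2.2,-0.3]]])

```text
clock: 3.57
eef_pos: [0.4913, -0.0172, 0.1273]
tool_rot: [-0.201, 0.98, 0.0, 0.001]
ft_force: [0.8, 2.2, 1.5]
grip_width: 0.0299
grasp_force: 0.8
```

>>> apply_moves(targets=[[[0.022,-0.05,0,1,-0.3],[0.023,-0.05,0,1,-0.3],[0.023,-0.05,0,1,-0.3],[0,0,0,0,-0.3],[0,0,0,0,-0.3]]])

```text
clock: 3.98
eef_pos: [0.4937, -0.0237, 0.1267]
tool_rot: [-0.225, 0.974, -0.0, -0.0]
ft_force: [1.0, 0.1, -0.3]
grip_width: 0.0296
grasp_force: 0.0
```

>>> apply_moves(targets=[[[0.024,-0.049,0,1,-0.3],[0.025,-0.049,0,1,-0.3],[0.025,-0.049,0,1,-0.3],[0.027,-0.048,0,1,-0.3],[0,0,0,0,-0.3]]])

```text
clock: 4.4
eef_pos: [0.4979, -0.0317, 0.1266]
tool_rot: [-0.259, 0.966, -0.0, -0.0]
ft_force: [1.1, 0.5, -0.5]
grip_width: 0.03
grasp_force: 0.1
```

>>> apply_moves(targets=[[[0.027,-0.048,0,1,-0.3],[0.028,-0.047,0,1,-0.3],[0.028,-0.047,0,1,-0.3],[0.029,-0.046,0,1,-0.3],[0,0,0,0,-0.3]]])

```text
clock: 4.82
eef_pos: [0.5025, -0.0393, 0.1267]
tool_rot: [-0.293, 0.956, -0.0, -0.0]
ft_force: [-0.2, 0.3, -0.2]
grip_width: 0.0295
grasp_force: 0.0
```

>>> apply_moves(targets=[[[0.03,-0.045,0,1,-0.3],[0.031,-0.045,0,1,-0.3],[0.031,-0.044,0,1,-0.3],[0.032,-0.044,0,1,-0.3],[0,0,0,0,-0.3]]])

```text
clock: 5.23
eef_pos: [0.5075, -0.0463, 0.1267]
tool_rot: [-0.326, 0.945, -0.0, -0.0]
ft_force: [0.1, 0.4, -0.7]
grip_width: 0.0299
grasp_force: 0.1
```

>>> apply_moves(targets=[[[0.033,-0.043,0,1,-0.3],[0.034,-0.042,0,1,-0.3],[0.035,-0.042,0,1,-0.3],[0.035,-0.041,0,1,-0.3],[0,0,0,0,-0.3]]])

```text
clock: 5.65
eef_pos: [0.5128, -0.0527, 0.1267]
tool_rot: [-0.359, 0.933, 0.0, -0.0]
ft_force: [-0.6, 0.9, -0.3]
grip_width: 0.0297
grasp_force: 0.7
```

>>> apply_moves(targets=[[[0.036,-0.041,0,1,-0.3],[0.036,-0.04,0,1,-0.3],[0.037,-0.039,0,1,-0.3],[0.038,-0.038,0,1,-0.3],[0,0,0,0,-0.3]]])

```text
clock: 6.07
eef_pos: [0.5181, -0.0579, 0.1266]
tool_rot: [-0.392, 0.92, 0.001, -0.0]
ft_force: [-1.9, 6.4, 2.4]
grip_width: 0.0302
grasp_force: 2.8
```

>>> apply_moves(targets=[[[0,0,0,0,-0.3],[0,0,0,0,-0.3]]])

```text
clock: 6.23
eef_pos: [0.518, -0.0579, 0.1266]
tool_rot: [-0.392, 0.92, 0.001, -0.0]
ft_force: [-1.5, 5.4, 0.7]
grip_width: 0.0298
grasp_force: 2.7
```

>>> apply_moves(targets=[[[0.038,-0.038,0,1,-0.3],[0.038,-0.037,0,1,-0.3],[0.02,-0.018,0,0.5,-0.3],[0,0,0,0,-0.3],[0,0,0,0,-0.3]]])

```text
clock: 6.65
eef_pos: [0.5211, -0.0606, 0.1266]
tool_rot: [-0.412, 0.911, 0.003, -0.0]
ft_force: [-2.8, 8.8, 3.2]
grip_width: 0.0297
grasp_force: 4.2
```

>>> apply_moves(targets=[[[0.03,-0.027,0,0.7,-0.3],[0,0,0,0,-0.3],[0,0,0,0,-0.3],[0,0,0,0,-0.3],[0,0,0,0,-0.3],[0,0,0,0,-0.3]]])

```text
clock: 7.15
eef_pos: [0.5221, -0.0613, 0.1265]
tool_rot: [-0.418, 0.909, 0.003, -0.0]
ft_force: [-3.6, 9.9, 3.6]
grip_width: 0.0301
grasp_force: 4.6
```

Run:
```python
import numpy as np
A=np.array([.6062,.032]);r=.125
t=np.radians(np.r_[np.linspace(49.5,-26,33)]);P=A-r*np.c_[np.cos(t),np.sin(t)];P[0]=[.5221,-.0613]
for d in np.diff(P,axis=0)/.04: print([*d.round(3),0,-2.36,-.3],end=", ")
t=np.radians(np.arange(-26,-70,-1));P=A-r*np.c_[np.cos(t),np.sin(t)]
print();print([*zip(range(-27,-71,-1),(np.diff(P,axis=0)/.04).round(3).tolist())])
```

```text
[np.float64(-0.023), np.float64(0.042), 0, -2.36, -0.3], [np.float64(-0.092), np.float64(0.089), 0, -2.36, -0.3], [np.float64(-0.089), np.float64(0.093), 0, -2.36, -0.3], [np.float64(-0.085), np.float64(0.097), 0, -2.36, -0.3], [np.float64(-0.081), np.float64(0.1), 0, -2.36, -0.3], [np.float64(-0.077), np.float64(0.103), 0, -2.36, -0.3], [np.float64(-0.072), np.float64(0.106), 0, -2.36, -0.3], [np.float64(-0.068), np.float64(0.109), 0, -2.36, -0.3], [np.float64(-0.063), np.float64(0.112), 0, -2.36, -0.3], [np.float64(-0.059), np.float64(0.115), 0, -2.36, -0.3], [np.float64(-0.054), np.float64(0.117), 0, -2.36, -0.3], [np.float64(-0.049), np.float64(0.119), 0, -2.36, -0.3], [np.float64(-0.044), np.float64(0.121), 0, -2.36, -0.3], [np.float64(-0.039), np.float64(0.123), 0, -2.36, -0.3], [np.float64(-0.034), np.float64(0.124), 0, -2.36, -0.3], [np.float64(-0.029), np.float64(0.125), 0, -2.36, -0.3], [np.float64(-0.024), np.float64(0.126), 0, -2.36, -0.3], [np.float64(-0.018), np.float64(0.127), 0, -2.36, -0.3], [np.float64(-0.013), np.float64(0.128), 0, -2.36, -0.3], [np.float64(-0.008)
[... 991 characters left out ...]
9, [0.034, 0.043]), (-40, [0.035, 0.042]), (-41, [0.035, 0.041]), (-42, [0.036, 0.041]), (-43, [0.037, 0.04]), (-44, [0.038, 0.04]), (-45, [0.038, 0.039]), (-46, [0.039, 0.038]), (-47, [0.04, 0.038]), (-48, [0.04, 0.037]), (-49, [0.041, 0.036]), (-50, [0.041, 0.035]), (-51, [0.042, 0.035]), (-52, [0.043, 0.034]), (-53, [0.043, 0.033]), (-54, [0.044, 0.032]), (-55, [0.044, 0.032]), (-56, [0.045, 0.031]), (-57, [0.045, 0.03]), (-58, [0.046, 0.029]), (-59, [0.047, 0.028]), (-60, [0.047, 0.028]), (-61, [0.047, 0.027]), (-62, [0.048, 0.026]), (-63, [0.048, 0.025]), (-64, [0.049, 0.024]), (-65, [0.049, 0.023]), (-66, [0.05, 0.023]), (-67, [0.05, 0.022]), (-68, [0.05, 0.021]), (-69, [0.051, 0.02])]
```

>>> apply_moves(targets=[[[-0.023,0.042,0,-2.36,-0.3],[-0.092,0.089,0,-2.36,-0.3],[-0.089,0.093,0,-2.36,-0.3],[-0.085,0.097,0,-2.36,-0.3],[-0.081,0.1,0,-2.36,-0.3],[-0.077,0.103,0,-2.36,-0.3],[-0.072,0.106,0,-2.36,-0.3],[-0.068,0.109,0,-2.36,-0.3]]])

```text
clock: 7.82
eef_pos: [0.5004, -0.0355, 0.1269]
tool_rot: [-0.261, 0.965, -0.002, -0.0]
ft_force: [0.9, -2.4, 0.3]
grip_width: 0.0301
grasp_force: 0.7
```

>>> apply_moves(targets=[[[-0.063,0.112,0,-2.36,-0.3],[-0.059,0.115,0,-2.36,-0.3],[-0.054,0.117,0,-2.36,-0.3],[-0.049,0.119,0,-2.36,-0.3],[-0.044,0.121,0,-2.36,-0.3],[-0.039,0.123,0,-2.36,-0.3],[-0.034,0.124,0,-2.36,-0.3],[-0.029,0.125,0,-2.36,-0.3]]])

```text
clock: 8.48
eef_pos: [0.4855, 0.0028, 0.1268]
tool_rot: [-0.099, 0.995, -0.002, 0.0]
ft_force: [-0.8, -1.1, -0.1]
grip_width: 0.0301
grasp_force: 0.7
```

>>> apply_moves(targets=[[[-0.024,0.126,0,-2.36,-0.3],[-0.018,0.127,0,-2.36,-0.3],[-0.013,0.128,0,-2.36,-0.3],[-0.008,0.128,0,-2.36,-0.3],[-0.003,0.129,0,-2.36,-0.3],[0.003,0.129,0,-2.36,-0.3],[0.008,0.128,0,-2.36,-0.3],[0.013,0.128,0,-2.36,-0.3]]])

```text
clock: 9.15
eef_pos: [0.4836, 0.0439, 0.1267]
tool_rot: [0.066, 0.998, -0.001, 0.0]
ft_force: [-0.1, -1.2, -0.3]
grip_width: 0.0297
grasp_force: 0.7
```

Run:
```python
from h import *
p,d=imaging.camera("scene");cv2.imwrite("pics/s3.png",cv2.resize(p[100:280,170:370],None,fx=3,fy=3))
```

```text
(no output)
```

View pics/s3.png

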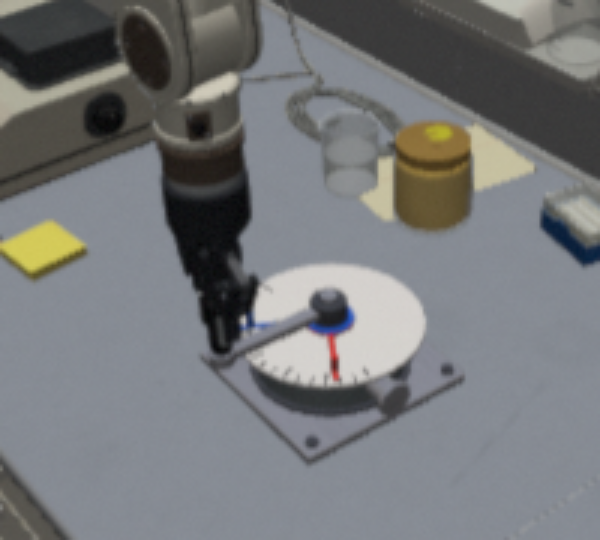

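The red pointer was carried along and has stayed out, with its pin at crop (335,363). The fingers still straddle the knob at (220,335). I'll go on to the left.

>>> apply_moves(targets=[[[0.019,0.127,0,-2.36,-0.3],[0.024,0.126,0,-2.36,-0.3],[0.029,0.125,0,-2.36,-0.3],[0.034,0.124,0,-2.36,-0.3],[0.039,0.123,0,-2.36,-0.3],[0.044,0.121,0,-2.36,-0.3],[0.049,0.119,0,-2.36,-0.3],[0.054,0.117,0,-2.36,-0.3]]])

```text
clock: 9.87
eef_pos: [0.4951, 0.0834, 0.1266]
tool_rot: [0.228, 0.974, -0.001, -0.0]
ft_force: [-1.7, -0.8, 0.2]
grip_width: 0.0303
grasp_force: 0.9
```

>>> apply_moves(targets=[[[0.024,0.049,0,-1,-0.3],[0.025,0.048,0,-1,-0.3],[0.026,0.048,0,-1,-0.3],[0.027,0.047,0,-1,-0.3],[0.028,0.047,0,-1,-0.3],[0,0,0,0,-0.3]]])

```text
clock: 10.37
eef_pos: [0.5007, 0.0941, 0.1266]
tool_rot: [0.27, 0.963, 0.0, 0.0]
ft_force: [-0.6, -0.1, -0.9]
grip_width: 0.0297
grasp_force: 0.3
```

>>> apply_moves(targets=[[[0.028,0.047,0,-1,-0.3],[0.029,0.046,0,-1,-0.3],[0.03,0.045,0,-1,-0.3],[0.031,0.045,0,-1,-0.3],[0,0,0,0,-0.3]]])

```text
clock: 10.78
eef_pos: [0.5055, 0.1017, 0.1267]
tool_rot: [0.303, 0.953, 0.0, 0.0]
ft_force: [-0.6, -0.4, 0.1]
grip_width: 0.03
grasp_force: 0.1
```

>>> apply_moves(targets=[[[0.032,0.044,0,-1,-0.3],[0.032,0.044,0,-1,-0.3],[0.033,0.043,0,-1,-0.3],[0.034,0.043,0,-1,-0.3],[0,0,0,0,-0.3]]])

```text
clock: 11.2
eef_pos: [0.5108, 0.1087, 0.1268]
tool_rot: [0.336, 0.942, 0.0, 0.0]
ft_force: [-0.2, -0.9, -0.0]
grip_width: 0.0296
grasp_force: 0.1
```

>>> apply_moves(targets=[[[0.035,0.042,0,-1,-0.3],[0.035,0.041,0,-1,-0.3],[0.036,0.041,0,-1,-0.3],[0.037,0.04,0,-1,-0.3],[0,0,0,0,-0.3]]])

```text
clock: 11.62
eef_pos: [0.5165, 0.1152, 0.1268]
tool_rot: [0.369, 0.929, 0.0, 0.0]
ft_force: [-0.4, -0.1, -0.3]
grip_width: 0.0298
grasp_force: 0.1
```

>>> apply_moves(targets=[[[0.038,0.04,0,-1,-0.3],[0.038,0.039,0,-1,-0.3],[0.039,0.038,0,-1,-0.3],[0.04,0.038,0,-1,-0.3],[0,0,0,0,-0.3]]])

```text
clock: 12.03
eef_pos: [0.5228, 0.1214, 0.1267]
tool_rot: [0.401, 0.916, 0.0, 0.0]
ft_force: [0.2, 0.2, 0.9]
grip_width: 0.0301
grasp_force: 0.1
```

>>> apply_moves(targets=[[[0.037,0.039,0,-1,-0.3],[0.038,0.039,0,-1,-0.3],[0.038,0.038,0,-1,-0.3],[0.039,0.038,0,-1,-0.3],[0,0,0,0,-0.3]]])

```text
clock: 12.45
eef_pos: [0.5289, 0.1275, 0.1267]
tool_rot: [0.433, 0.901, 0.0, 0.0]
ft_force: [0.7, -0.3, 0.1]
grip_width: 0.03
grasp_force: 0.0
```

>>> apply_moves(targets=[[[0.041,0.036,0,-1,-0.3],[0.042,0.036,0,-1,-0.3],[0.042,0.035,0,-1,-0.3],[0.043,0.034,0,-1,-0.3],[0,0,0,0,-0.3]]])

```text
clock: 12.87
eef_pos: [0.5356, 0.1332, 0.1267]
tool_rot: [0.464, 0.886, 0.0, 0.0]
ft_force: [1.3, -0.2, 0.2]
grip_width: 0.0299
grasp_force: 0.0
```

>>> apply_moves(targets=[[[0.044,0.033,0,-1,-0.3],[0.045,0.032,0,-1,-0.3],[0.045,0.031,0,-1,-0.3],[0.046,0.031,0,-1,-0.3],[0,0,0,0,-0.3]]])

```text
clock: 13.28
eef_pos: [0.5426, 0.1379, 0.1266]
tool_rot: [0.495, 0.869, -0.0, -0.0]
ft_force: [-0.5, -0.7, 0.1]
grip_width: 0.0301
grasp_force: 0.6
```

>>> apply_moves(targets=[[[0.047,0.029,0,-1,-0.3],[0.047,0.028,0,-1,-0.3],[0.047,0.028,0,-1,-0.3],[0.048,0.027,0,-1,-0.3],[0,0,0,0,-0.3]]])

```text
clock: 13.7
eef_pos: [0.549, 0.1414, 0.1266]
tool_rot: [0.525, 0.851, -0.001, -0.0]
ft_force: [-4.3, -5.1, 2.7]
grip_width: 0.0298
grasp_force: 2.8
```

>>> apply_moves(targets=[[[0.048,0.025,0,-1,-0.3],[0.048,0.024,0,-1,-0.3],[0,0,0,0,-0.3],[0,0,0,0,-0.3],[0,0,0,0,-0.3]]])

```text
clock: 14.12
eef_pos: [0.5521, 0.1428, 0.1265]
tool_rot: [0.54, 0.842, -0.002, -0.001]
ft_force: [-5.5, -5.6, 3.7]
grip_width: 0.0299
grasp_force: 3.8
```

>>> apply_moves(targets=[[[0.06,0.03,0,-1.2,-0.3],[0,0,0,0,-0.3],[0,0,0,0,-0.3],[0,0,0,0,-0.3],[0,0,0,0,-0.3],[0,0,0,0,-0.3]]])

```text
clock: 14.62
eef_pos: [0.554, 0.1437, 0.1265]
tool_rot: [0.549, 0.836, -0.003, -0.001]
ft_force: [-7.7, -8.1, 4.8]
grip_width: 0.0296
grasp_force: 4.5
```

Run:
```python
import numpy as np
A=np.array([.6062,.032]);r=.125
t=np.radians(np.linspace(-64.8,-4.0,33)[:33]);P=A-r*np.c_[np.cos(t),np.sin(t)];P[0]=[.554,.1438]
for i,d in enumerate(np.diff(P,axis=0)/.04): print("[%.3f, %.3f, 0, 1.95, -0.3]"%tuple(d),end=",\n" if i%8==7 else ", ")
```

```text
[-0.119, -0.013, 0, 1.95, -0.3], [-0.091, -0.049, 0, 1.95, -0.3], [-0.090, -0.052, 0, 1.95, -0.3], [-0.088, -0.055, 0, 1.95, -0.3], [-0.086, -0.058, 0, 1.95, -0.3], [-0.084, -0.060, 0, 1.95, -0.3], [-0.082, -0.063, 0, 1.95, -0.3], [-0.080, -0.066, 0, 1.95, -0.3],
[-0.078, -0.068, 0, 1.95, -0.3], [-0.075, -0.071, 0, 1.95, -0.3], [-0.073, -0.073, 0, 1.95, -0.3], [-0.071, -0.076, 0, 1.95, -0.3], [-0.068, -0.078, 0, 1.95, -0.3], [-0.065, -0.080, 0, 1.95, -0.3], [-0.063, -0.082, 0, 1.95, -0.3], [-0.060, -0.085, 0, 1.95, -0.3],
[-0.057, -0.086, 0, 1.95, -0.3], [-0.054, -0.088, 0, 1.95, -0.3], [-0.051, -0.090, 0, 1.95, -0.3], [-0.048, -0.092, 0, 1.95, -0.3], [-0.045, -0.093, 0, 1.95, -0.3], [-0.042, -0.095, 0, 1.95, -0.3], [-0.039, -0.096, 0, 1.95, -0.3], [-0.036, -0.097, 0, 1.95, -0.3],
[-0.032, -0.098, 0, 1.95, -0.3], [-0.029, -0.099, 0, 1.95, -0.3], [-0.026, -0.100, 0, 1.95, -0.3], [-0.023, -0.101, 0, 1.95, -0.3], [-0.019, -0.102, 0, 1.95, -0.3], [-0.016, -0.102, 0, 1.95, -0.3], [-0.012, -0.103, 0, 1.95, -0.3], [-0.009, -0.103, 0, 1.95, -0.3],
```

>>> apply_moves(targets=[[[-0.119,-0.013,0,1.95,-0.3],[-0.091,-0.049,0,1.95,-0.3],[-0.09,-0.052,0,1.95,-0.3],[-0.088,-0.055,0,1.95,-0.3],[-0.086,-0.058,0,1.95,-0.3],[-0.084,-0.06,0,1.95,-0.3],[-0.082,-0.063,0,1.95,-0.3],[-0.08,-0.066,0,1.95,-0.3]]])

```text
clock: 15.28
eef_pos: [0.5283, 0.1301, 0.127]
tool_rot: [0.429, 0.903, 0.002, 0.0]
ft_force: [0.7, 1.7, -0.7]
grip_width: 0.0298
grasp_force: 0.7
```

>>> apply_moves(targets=[[[-0.078,-0.068,0,1.95,-0.3],[-0.075,-0.071,0,1.95,-0.3],[-0.073,-0.073,0,1.95,-0.3],[-0.071,-0.076,0,1.95,-0.3],[-0.068,-0.078,0,1.95,-0.3],[-0.065,-0.08,0,1.95,-0.3],[-0.063,-0.082,0,1.95,-0.3],[-0.06,-0.085,0,1.95,-0.3]]])

```text
clock: 15.95
eef_pos: [0.5062, 0.1057, 0.1272]
tool_rot: [0.302, 0.953, 0.002, 0.001]
ft_force: [-0.1, 2.1, 0.2]
grip_width: 0.0299
grasp_force: 0.7
```

>>> apply_moves(targets=[[[-0.057,-0.086,0,1.95,-0.3],[-0.054,-0.088,0,1.95,-0.3],[-0.051,-0.09,0,1.95,-0.3],[-0.048,-0.092,0,1.95,-0.3],[-0.045,-0.093,0,1.95,-0.3],[-0.042,-0.095,0,1.95,-0.3],[-0.039,-0.096,0,1.95,-0.3],[-0.036,-0.097,0,1.95,-0.3]]])

```text
clock: 16.62
eef_pos: [0.4912, 0.0761, 0.1271]
tool_rot: [0.17, 0.985, 0.002, 0.001]
ft_force: [-0.4, 2.5, 0.7]
grip_width: 0.0296
grasp_force: 0.7
```

>>> apply_moves(targets=[[[-0.032,-0.098,0,1.95,-0.3],[-0.029,-0.099,0,1.95,-0.3],[-0.026,-0.1,0,1.95,-0.3],[-0.023,-0.101,0,1.95,-0.3],[-0.019,-0.102,0,1.95,-0.3],[-0.016,-0.102,0,1.95,-0.3],[-0.012,-0.103,0,1.95,-0.3],[0,0,0,0,-0.3]]])

```text
clock: 17.28
eef_pos: [0.4847, 0.047, 0.127]
tool_rot: [0.053, 0.999, 0.001, 0.001]
ft_force: [0.3, -0.1, -0.0]
grip_width: 0.0297
grasp_force: 0.0
```

>>> apply_moves(targets=[[[-0.01,-0.12,0,1.3,-0.3],[0,-0.12,0,1.3,-0.3],[0,-0.12,0,1.3,-0.3],[0,0,0,0,-0.3],[0,0,0,0,-0.3],[0,0.1,0,0,0],[0,0,0,0,0],[0,0,0,0,0]]])

```text
clock: 17.95
eef_pos: [0.4839, 0.0367, 0.1268]
tool_rot: [0.018, 1.0, 0.0, 0.0]
ft_force: [-0.4, -0.7, -0.8]
grip_width: 0.0423
grasp_force: 0.0
```

>>> apply_moves(targets=[[[0,0,0,0,0],[0,0,0.3,0,0],[0,0,0.5,0,0],[0,0,0.5,0,0],[0,0,0.5,0,0],[0,0,0.5,0,0],[0,0,0.5,0,0],[0,0,0,0,0]]])

```text
clock: 18.62
eef_pos: [0.486, 0.0364, 0.2429]
tool_rot: [0.019, 1.0, 0.0, 0.004]
ft_force: [0.9, -0.2, 1.0]
grip_width: 0.0428
grasp_force: 0.0
```

>>> apply_moves(targets=[[[-0.3,0.7,0.1,0,0],[-0.3,0.7,0.1,0,0],[-0.3,0.7,0.1,0,0],[-0.3,0.7,0.1,0,0],[-0.3,0.7,0.1,0,0],[-0.3,0.7,0.1,0,0],[-0.3,0.7,0.1,0,0],[0,0,0,0,0]]])

```text
clock: 19.28
eef_pos: [0.398, 0.2362, 0.2667]
tool_rot: [0.016, 1.0, 0.001, -0.0]
ft_force: [0.2, 0.0, 0.1]
grip_width: 0.0425
grasp_force: 0.0
```

Run:
```python
from h import *
p,d=imaging.camera("top");cv2.imwrite("pics/t4.png",cv2.resize(p[140:250,205:325],None,fx=5,fy=5,interpolation=cv2.INTER_CUBIC))
```

```text
(no output)
```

View pics/t4.png

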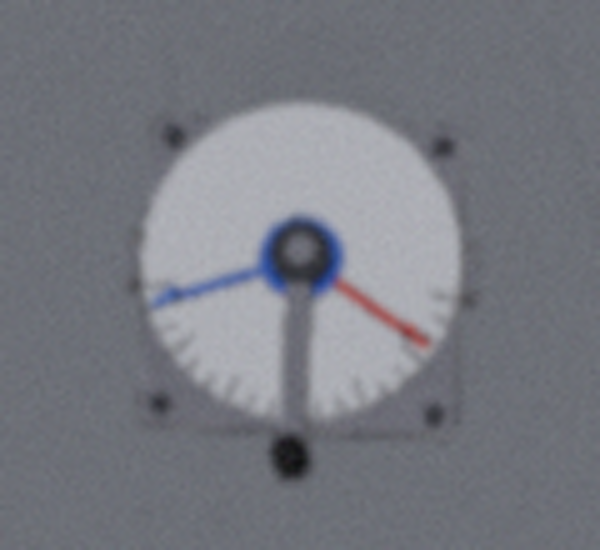

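The lever is in the middle, with the knob at (290,457) against the plate mid-line at about 295. Red is out at (425,343), blue is out at (157,300), and the robot is clear. I'll hand the job in.

```bash
python3 -c "
from workcell import order
print(order.job_done())"
```

```text
the job is handed in; nothing more can be done
None
```

I handed the job in at about 19 s of the 72 s allowed (no verdict came back): the lever leaned on both tight spots with an estimated 8–9 N above friction, well under 15 N, and now rests released in the middle, with the red and blue pointers left where it pushed them.

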